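# Unlatch the specimen carrier and hold its gate wide

### The arm

A 7-joint arm with a two-finger parallel gripper is mounted at the origin on a cart in front of the work surface, level with it; the furniture and walls round the work are solid. World frame = base frame: x ahead of the robot, y to its left, z up, the work surface at z = 0. Lengths are in m, angles in rad, forces in N, time in s.
With the tool pointing down it reaches from about 0.4 to 0.85 m from the base axis. Payload 4.5 kg.
Tool frame: the origin (TCP) lies where the fingers leave the gripper's body, on its centre line; the fingertips stand 64 mm ahead of it and the grasp point (between the pads) lies 45 mm ahead of it; z points along the fingers, y is the line along which they close (so a half turn about z gives the same grasp; the last joint's range is limited). The gripper opens to 88 mm and grips with 3 to 60 N. Pads are 18 mm wide; open, the fingers measure 123 mm over their backs; the gripper's body (75 mm by 187 mm) begins 45 mm behind the grasp point.
Start: joints at [1.195, 0.689, -0.195, 1.565, 0.157, 0.902, -0.215], TCP at [0.249, -0.573, 0.303] pointing down, gripper open.
Joint ranges: [-3.01, 3.01], [-0.46, 2.08], [-1.47, 1.51], [0.13, 2.56], [-1, 4.14], [0.04, 2.09], [-2.66, 2.66]. Speed limits (rad/s): [2.57, 2.57, 3.14, 3.14, 3.14, 3.14, 3.14].

### API

Orientations are given as a unit quaternion [x, y, z, w].
In Python, from plant import r gives the robot as it stands.
- The arm moves only by the tool play_rows, never from a script. Its arguments are lists of equal length, an entry for each row: "translation": the shift along the tool's x, y, z in m, a list of three; "delta_rot": the turn, a rotation vector about the tool's x, y, z in degrees, a list of three; "grip": the opening, from -1 (shut) to 1 (fully open). In form: {"translation": [[x, y, z], ...], "delta_rot": [[rx, ry, rz], ...], "grip": [grip, ...]}. A call has 1 to 20 rows; each row shifts and turns the commanded pose from where the row before left it, along the tool's axes as they then stand; what a row does not reach is not made up. A row lasts 1/8 s, in which the tool goes at most 62.5 mm and 10.7 degrees, less where a joint would pass 70% of its speed; a pose out of reach is approached as far as the arm can. A call with a gripper value outside its range is refused whole. The fingers move at their own pace and stop on an object; "squeeze" is the grip in N (left out, the last holds). Time passes only in rows, so rows that do not move let the fingers close. It gives the time, the measured TCP pose, the force, the opening and the grip force at its end, in the units of the state.
- r.get_state(): the state, without advancing time (a new reading comes with each control period).
- r.snapshot(name): name is "scene" or "top"; returns the picture (400x640x3 uint8, blue, green, red); there is no depth.
- r.get_calibration(name): a dict with "intrinsics" (3x3 intrinsics, pixels), "eye" and "rotation" of the camera in the world. Camera axes: x right, y up, looking along -z (the intrinsics and any distortion apply to the point x, -y, -z); pixel columns grow to the right and rows downward; lengths in m; the calibration is good to about 2 mm. A picture is of the moment at which its call begins. get_calibration takes no time and is no camera call.
- r.finish_job(): hands the job in; it is judged then, once.
Trained networks look in the newest picture that a camera, given by its name, has taken for a name from the list of things; names that differ only in an ending like _2 or _b are one class to them, and where a whole thing is asked for, a point or a joint stands for the part that bears it (a point fixed in the world has none). Each returns a list of dicts, best first, with "confidence" (0 to 1); they miss things now and then, are a little off and sometimes report something else, mostly with a low value. They report only what shows in the picture. A call takes as long as a camera call.
- r.look_for(camera, target): "point" ([x, y, z] in m, in world coordinates, good to about 4 mm: the middle of the surface that is visible of it).
- r.silhouettes(camera, target): "pixels" (400x640 bool, what is visible of it).
The state is a dict: "clock": time; "q": joint angles; "qd": joint speeds; "joint_torque": joint torques, N m; "tool_pos": TCP position; "eef_rot": TCP orientation; "contact_force": force on the tool from outside, world axes, zero at the start; "moment": the same for the moment, N m; "opening": opening from 0.0 (shut) to 1.0 (fully open); "finger_force": force on a finger pad.
Only numpy, scipy, OpenCV 4.12 (cv2) and the standard library are available. Lean on these libraries where they do the work, as an engineer would, in place of code of your own. Each camera call takes 0.05 s, during which the arm holds its last target. There are 200 camera calls.

### The job

Open the specimen carrier so that a colleague can draw the tube rack out: pinch the red catch fully shut against its black block between the fingers, and only after that the yellow one in the same way. Then take the gate by its black pull post, swing it out past the detent until it stands about square to the carrier's side, and finish while still holding it there, because it swings back when let go. Leave the things round about where they are.

Things in the scene. Friction and masses are not known exactly. Their poses are not given: they have to be found in the camera images.
- carrier: Specimen carrier fixed on the bench: blue open-topped crate with white rims, 170 (x) x 260 (y) x 124 (z) mm, a rack of blood tubes inside (below the rim). Origin at the centre of its underside. Its gate is on its -y side (robot's right). Over the gate runs a white rail, top z 124 mm; on it stand the catches at x -35 and +65 mm, y -118 mm; which one is red varies.
- red_paddle (a joint): Travel of the red catch's paddle in m: 0 at rest (the catch locks the gate), 0.012 fully shut against its block. It is stiff (about 4 N) and has no spring: it stays where it is left.
- yellow_paddle (a joint): The same for the yellow catch.
- red_pinch (a point): Where to pinch the red catch: along the carrier's x, from above. The point is midway between the outer faces of block and paddle once shut, 24 mm above the rail top, 12 mm under the catch's top; axes as the carrier's. Catch 36 mm wide in x at rest (from 24 mm at -x to 12 mm at +x of this point), 24 mm when shut; 20 mm deep in y.
- yellow_pinch (a point): The same for the yellow catch. Between the two catches there are 64 mm of free rail.
- red_block: The red catch's fixed black block, 12 x 20 x 33 mm, at the +x end of the catch; the red paddle (10 mm thick) is at the -x end and slides to +x towards it. Origin at the middle of the catch on the rail top, not in the block.
- yellow_block: The yellow catch's fixed black block, the same.
- gate (a joint): Gate angle in rad: 0 shut, growing as it swings outwards, clockwise seen from above, to at most 1.75. Locked at 0 until both catches are shut. A sprung ball detent resists between about 0.6 and 1.1 (a few N at the post); a weak spring (about 2 N at the post) always pulls it shut; let go beyond the detent, it falls back to about 1.0.
- gate_leaf: The gate: white frame with a clear pane, 160 mm long, 8 mm thick, top at z 104 mm (two dark lugs to 120 mm). Origin on the hinge axis at bench height; its x runs along the leaf from the hinge, its -y is the outside.
- pull_post (a point): Grip point on the gate's pull post, a black upright round bar, 16 mm in diameter, 44 mm outside the leaf. The point lies on its axis, 160 mm above the bench, 22 mm below its free top; nothing else is within 30 mm of it. It is 118 mm from the hinge axis and moves with the gate.
- gate_hinge (a point): Point on the gate's upright hinge axis, 160 mm above the bench, at the carrier's end nearer the robot; fixed to the carrier.
- red_tray: Bystander: red tray, 122 x 172 x 33 mm, origin at the centre of its underside.
- dropper: Bystander: white dropper bottle with a red cap, 33 mm wide, 86 mm tall.
- tape_roll: Bystander: white roll of tape, 74 mm wide, 46 mm tall.
- slide_box: Bystander: flat slide box with a blue lid, 70 x 88 x 26 mm.
- timer: Bystander: white bench timer, 62 x 62 x 20 mm.

How it is judged:
By the outcome, as a careful person would: the job done as asked, in the order asked, and still so for the second after the job is handed in, while the arm keeps its last pose, push and grip.
It also fails if it takes over 54 s, if anything falls off the work surface, if the arm or the gripper's body presses on something with over 40 N, if the wrist force passes 120 N, or if a joint passes its speed limit or range.

## Working session

There is one attempt and no reset: what is moved stays moved. The work goes in short steps, Python scripts to look and compute and a tool call to move; the robot and the scene stay as the last step left them, time stands still between calls to the robot, and variables do not carry over. Pictures are saved under pics/ and viewed, at most 10 in all, crops included, and the job is handed in when it is done.

Besides the shell and the picture viewer there is one more tool, called after "Call:" as name(argument=value, ...) on one line, values as JSON. play_rows: Moves the arm, as the interface text tells. Its arguments: {"type":"object","properties":{"translation":{"type":"array","items":{"type":"array","items":{"type":"number"}}},"delta_rot":{"type":"array","items":{"type":"array","items":{"type":"number"}}},"grip":{"type":"array","items":{"type":"number"}},"squeeze":{"type":"number"}},"required":["translation","delta_rot","grip"]}

```bash
ls; mkdir -p pics; python3 - <<'E'
from plant import r
import cv2,numpy as np
s=r.get_state();print({k:np.round(v,3).tolist() for k,v in s.items()})
for c in("scene","top"):
    im=r.snapshot(c);cv2.imwrite(f"pics/{c}0.png",im)
    k=r.get_calibration(c);print(c,{a:np.round(b,4).tolist() for a,b in k.items()})
    for t in("carrier","red_pinch","yellow_pinch","red_block","yellow_block","pull_post","gate_leaf","red_tray","dropper","tape_roll","slide_box","timer"):
        print(t,[(np.round(d["point"],4).tolist(),round(d["confidence"],2)) for d in r.look_for(c,t)[:2]])
E
```

```text
pics
{'clock': 0.0, 'q': [1.195, 0.69, -0.194, 1.566, 0.157, 0.903, -0.215], 'qd': [-0.0, -0.001, -0.002, 0.001, -0.001, 0.002, 0.0], 'joint_torque': [-0.0, -52.756, -1.267, -15.343, -0.053, 0.007, 0.0], 'tool_pos': [0.249, -0.573, 0.302], 'eef_rot': [0.979, 0.203, -0.0, -0.001], 'contact_force': [-0.081, 0.778, -0.107], 'moment': [-0.03, -0.006, -0.007], 'finger_force': 0.0, 'opening': 1.004}
scene {'intrinsics': [[507.6919, 0.0, 319.1514], [0.0, 507.6919, 198.8135], [0.0, 0.0, 1.0]], 'eye': [-0.3638, 1.2841, 0.8429], 'rotation': [-0.1667, 0.5206, 0.8, -0.2474]}
carrier [([0.5713, 0.1976, 0.0864], 0.56)]
red_pinch [([0.6557, 0.048, 0.141], 0.55)]
yellow_pinch [([0.6567, 0.0517, 0.1398], 0.64), ([0.5593, 0.0514, 0.1378], 0.63)]
red_block [([0.6749, 0.0536, 0.1432], 0.62), ([0.6126, 0.0319, 0.0834], 0.6)]
yellow_block []
pull_post [([0.6145, 0.0314, 0.0847], 0.49)]
gate_leaf [([0.612, 0.0313, 0.0924], 0.67)]
red_tray [([0.5058, 0.4896, 0.0147], 0.65)]
dropper [([0.4818, -0.3665, 0.0403], 0.57)]
tape_roll [([0.4601, -0.5206, 0.0364], 0.63), ([0.5593, 0.0527, 0.1384], 0.33)]
slide_box [([0.3554, 0.3253, 0.0238], 0.92)]
timer [([0.3497, 0.4487, 0.0149], 0.79)]
top {'intrinsics': [[404.8585, 0.0, 315.2935], [0.0, 404.8585, 197.8416], [0.0, 0.0, 1.0]], 'eye': [0.1297, 0.1311, 1.8076], 'rotation': [-0.0703, 0.1029, 0.8072, -0.5769]}
carrier [([0.5954, 0.1604, 0.0738], 0.8), ([0.4787, -0.374, 0.0529], 0.39)]
red_pinch [([0.6586, 0.0494, 0.139], 0.59)]
yellow_pinch []
red_block []
yellow_block [([0.3582, 0.3063, 0.0219], 0.69)]
pull_post [([0.6178, 0.0246, 0.1034], 0.59)]
gate_leaf []
red_tray [([0.5053, 0.5, 0.0064], 0.92)]
dropper [([0.4797, -0.3717, 0.053], 0.5)]
tape_roll [([0.4652, -0.5346, 0.0469], 0.48)]
slide_box [([0.3585, 0.3058, 0.0228], 0.89)]
timer [([0.3567, 0.4404, 0.0192], 0.52)]
```

```bash
python3 - <<'E'
import cv2
a=cv2.imread("pics/scene0.png");b=cv2.imread("pics/top0.png")
cv2.imwrite("pics/a.png",cv2.resize(a[100:330,150:500],None,fx=2.25,fy=2.25,interpolation=cv2.INTER_CUBIC))
E
```

```text
(no output)
```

View pics/top0.png

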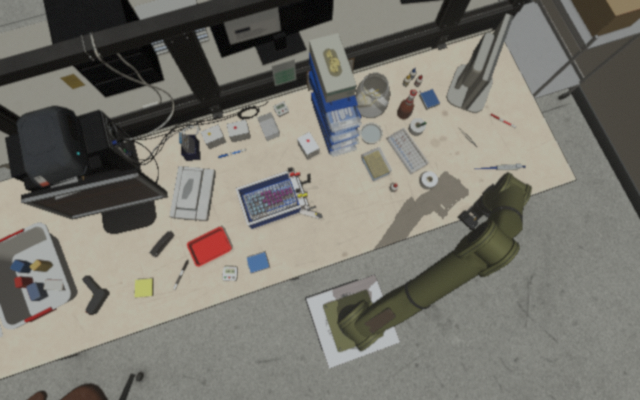

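View pics/scene0.png

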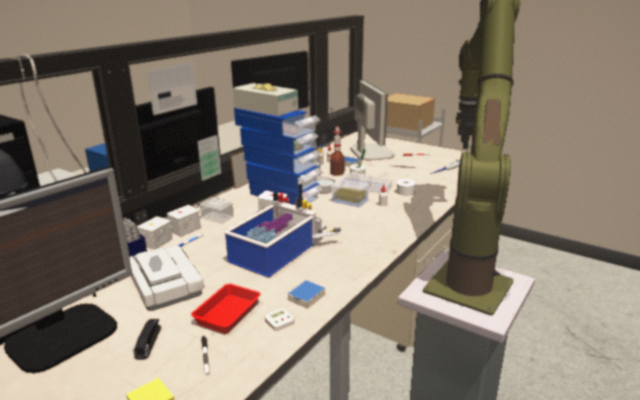

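The top view shows the carrier around (270,198), with the catches and post along its right side (300-320, 170-215). A tower of blue trays stands at (335,110). I'll zoom in on the gate side.

```bash
python3 - <<'E'
import cv2,numpy as np
a=cv2.imread("pics/scene0.png");b=cv2.imread("pics/top0.png")
A=cv2.resize(a[175:275,220:350],(780,600),interpolation=cv2.INTER_CUBIC)
B=cv2.resize(b[160:235,230:330],(800,600),interpolation=cv2.INTER_CUBIC)
cv2.imwrite("pics/za.png",A);cv2.imwrite("pics/zb.png",B)
E
```

```text
(no output)
```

View pics/za.png

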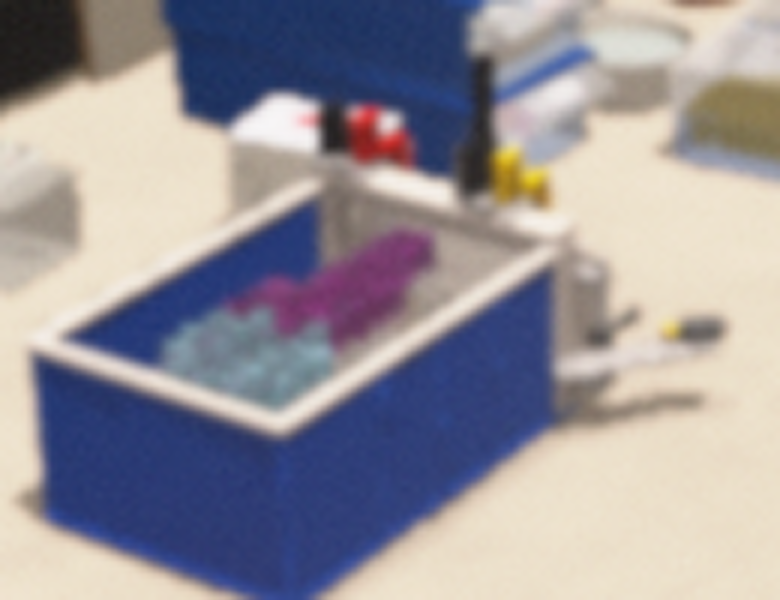

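View pics/zb.png

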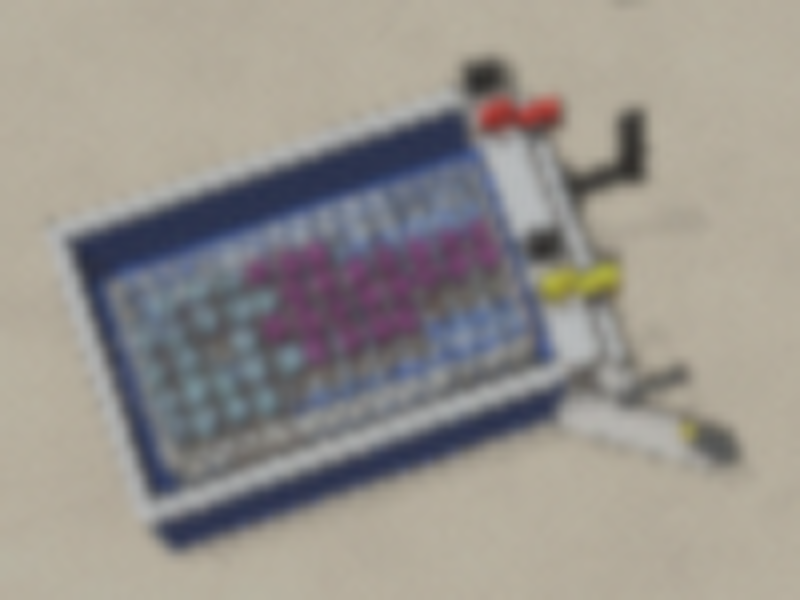

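The views show red at the far (+x) catch and yellow at the near one. Zoomed top view: red block at (485,75), yellow block at (543,243), post top at (632,115), rim corners at (55,232) and (150,520). Zoomed scene view: red block at (335,125), rim corners at (35,343) and (280,432), post top at (483,58). I'll fit the carrier pose from these points.

```bash
cat > h.py <<'E'
import numpy as np,cv2
from scipy.spatial.transform import Rotation as R
from scipy.optimize import least_squares
from plant import r
def proj(c,P):
    k=r.get_calibration(c);p=(np.atleast_2d(P)-k["eye"])@R.from_quat(k["rotation"]).as_matrix()
    q=p*[1,-1,-1];q=q@np.array(k["intrinsics"]).T
    return q[:,:2]/q[:,2:]
def ray(c,uv):
    k=r.get_calibration(c);d=np.linalg.inv(k["intrinsics"])@[*uv,1]
    return np.array(k["eye"]),R.from_quat(k["rotation"]).as_matrix()@(d*[1,-1,-1])
def atz(c,uv,z):
    e,d=ray(c,uv);return e+d*(z-e[2])/d[2]
E
python3 - <<'E'
from h import *
Z=lambda u,v:((u+.5)/6-.5+220,(v+.5)/6-.5+175); T=lambda u,v:((u+.5)/8-.5+230,(v+.5)/8-.5+160)
obs=[("top",T(55,232),(85,130,124)),("top",T(150,520),(-85,130,124)),("top",T(485,73),(77,-118,157)),("top",T(543,242),(-23,-118,157)),
("scene",Z(35,343),(85,130,124)),("scene",Z(280,432),(-85,130,124)),("scene",Z(335,105),(77,-118,157))]
def tr(v,P):
    P=np.array(P)/1000;return R.from_euler('z',v[2]).apply(P)+[v[0],v[1],0]
f=lambda v:np.concatenate([(proj(c,tr(v,P))[0]-uv) for c,uv,P in obs])
s=least_squares(f,[.6,.17,0],loss='soft_l1');v=s.x
print("carrier",v,np.degrees(v[2]));print(f(v).reshape(-1,2).round(2))
for n,P in (("red",(71,-118,148)),("yel",(-29,-118,148))):print(n,tr(v,P))
e1,d1=ray("top",T(632,113));e2,d2=ray("scene",Z(483,56))
a=np.linalg.lstsq(np.c_[d1,-d2],e2-e1,rcond=None)[0];p=e1+d1*a[0];q=e2+d2*a[1]
print("post",p,q,"top@.182",atz("top",T(632,113),.182),atz("scene",Z(483,56),.182))
inv=lambda p:R.from_euler('z',-v[2]).apply(p-[v[0],v[1],0])
print("post in carrier",inv(atz("top",T(632,113),.182)),inv(atz("scene",Z(483,56),.182)))
print("stick",inv(atz("top",T(680,375),.12)),inv(atz("top",T(735,455),.0)))
s=r.get_state();print(R.from_quat(s["eef_rot"]).as_matrix().round(3))
E
```

```text
carrier [0.60272272 0.16423916 0.02234518] 1.280284730926597
[[-1.09 -0.26]
 [-0.87  0.2 ]
 [-0.37  0.04]
 [ 0.21  0.04]
 [-0.34 -2.94]
 [ 1.6  -3.64]
 [ 0.31  1.06]]
red [0.6763415  0.04785499 0.148     ]
yel [0.57636647 0.04562066 0.148     ]
post [ 0.62790078 -0.01863453  0.18121855] [ 0.62692441 -0.01925376  0.18097649] top@.182 [ 0.62766142 -0.01856258  0.182     ] [ 0.62539252 -0.01723843  0.182     ]
post in carrier [ 0.02084808 -0.18331332  0.182     ] [ 0.01860934 -0.1819388   0.182     ]
stick [-0.10713788 -0.16338564  0.12      ] [-0.13574326 -0.18666762  0.        ]
[[ 0.917  0.399  0.   ]
 [ 0.399 -0.917 -0.   ]
 [ 0.     0.    -1.   ]]
```

```bash
python3 - <<'E'
from h import *
Z=lambda u,v:((u+.5)/6-.5+220,(v+.5)/6-.5+175); T=lambda u,v:((u+.5)/8-.5+230,(v+.5)/8-.5+160)
obs=[("top",T(55,232),(85,130,0)),("top",T(150,520),(-85,130,0)),("top",T(485,73),(77,-118,157)),("top",T(543,242),(-23,-118,157)),
("scene",Z(35,343),(85,130,0)),("scene",Z(280,432),(-85,130,0)),("scene",Z(335,105),(77,-118,157))]
def tr(v,P):
    P=np.array(P)/1000
    if P[2]==0:P[2]=v[3]
    return R.from_euler('z',v[2]).apply(P)+[v[0],v[1],0]
f=lambda v:np.concatenate([(proj(c,tr(v,P))[0]-uv) for c,uv,P in obs])
v=least_squares(f,[.6,.17,0,.12],x_scale=[.1,.1,.1,.1]).x
print("carrier",v,np.degrees(v[2]));print(f(v).reshape(-1,2).round(2))
for n,P in (("red",(71,-118,148)),("yel",(-29,-118,148))):print(n,tr(v,P))
for p in ((328,152),(355,148),(320,110),(355,105)):print(p,atz("top",p,0.03),atz("top",p,.25))
k=r.get_state();M=R.from_quat(k["eef_rot"]).as_matrix();print("tool y az",np.degrees(np.arctan2(M[1,1],M[0,1])))
E
```

```text
carrier [0.6051832  0.16312658 0.00982356 0.11062429] 0.5628484512646873
[[-0.3  -0.45]
 [-0.64 -0.12]
 [ 0.03 -0.32]
 [ 0.33 -0.23]
 [-0.44  0.27]
 [ 0.77 -0.03]
 [ 0.47  0.8 ]]
red [0.67733894 0.04582974 0.148     ]
yel [0.57734376 0.0448474  0.148     ]
(328, 152) [ 0.74541066 -0.15240328  0.03      ] [ 0.66921168 -0.11731481  0.25      ]
(355, 148) [ 0.7234101  -0.27865235  0.03      ] [ 0.64993398 -0.22793888  0.25      ]
(320, 110) [ 0.95979433 -0.18710345  0.03      ] [ 0.85706252 -0.14772038  0.25      ]
(355, 105) [ 0.93038225 -0.35529087  0.03      ] [ 0.83129057 -0.29509236  0.25      ]
tool y az -66.51541381010178
```

Call:
play_rows(translation=[[0, 0, 0], [0, 0, 0], [0, 0, 0], [0, 0, 0], [0, 0, 0], [0, 0, 0], [0, 0, 0], [0.044, 0.03, 0], [0.044, 0.03, 0], [0.044, 0.03, 0], [0.044, 0.03, 0], [0.044, 0.03, 0], [0.044, 0.03, 0], [0.044, 0.03, 0], [0.044, 0.03, 0], [0.044, 0.03, 0], [0.044, 0.03, 0], [0.044, 0.03, 0], [0.044, 0.03, 0], [0.044, 0.03, 0]], delta_rot=[[0, 0, -9.6], [0, 0, -9.6], [0, 0, -9.6], [0, 0, -9.6], [0, 0, -9.6], [0, 0, -9.6], [0, 0, -9.5], [0, 0, 0], [0, 0, 0], [0, 0, 0], [0, 0, 0], [0, 0, 0], [0, 0, 0], [0, 0, 0], [0, 0, 0], [0, 0, 0], [0, 0, 0], [0, 0, 0], [0, 0, 0], [0, 0, 0]], grip=[1, 1, 1, 1, 1, 1, 1, 1, 1, 1, 1, 1, 1, 1, 1, 1, 1, 1, 1, 1], squeeze=20)

```text
clock: 3.8
tool_pos: [0.6341, 0.004, 0.3028]
eef_rot: [0.704, 0.711, -0.0, 0.0]
contact_force: [0.7, -1.6, 0.2]
opening: 0.998
finger_force: 0.0
```

Call:
play_rows(translation=[[0.021, 0.0215, 0.02], [0.021, 0.0215, 0.02], [0, 0, 0.02], [0, 0, 0], [0, 0, 0]], delta_rot=[[0, 0, 0], [0, 0, 0], [0, 0, 0], [0, 0, 0], [0, 0, 0]], grip=[1, 1, 1, 1, 1])

```text
clock: 4.42
tool_pos: [0.6761, 0.0446, 0.2435]
eef_rot: [0.704, 0.71, 0.0, 0.0]
contact_force: [0.5, -0.1, 0.8]
opening: 1.0
finger_force: 0.0
```

```bash
python3 - <<'E'
from h import *
s=r.get_state();print(s["tool_pos"],s["q"])
a=r.snapshot("scene");b=r.snapshot("top")
A=cv2.resize(a[155:255,230:330],(600,600),interpolation=cv2.INTER_CUBIC)
for n,P in(("red",(.6773,.0458)),("yel",(.5773,.0448))):
    for x,z in((-24,136),(-24,160),(12,157),(12,136)):
        u=(proj("scene",[P[0]+x/1000,P[1]+.01,z/1000])[0]-[230,155]+.5)*6-.5;cv2.circle(A,(int(u[0]),int(u[1])),2,(0,255,0),-1)
cv2.imwrite("pics/a2.png",A)
E
```

```text
[0.67608251 0.04462662 0.24351099] [ 0.07925111  0.85113271 -0.42717722  1.43985617  0.39793528  0.93576689
 -0.44692985]
```

View pics/a2.png

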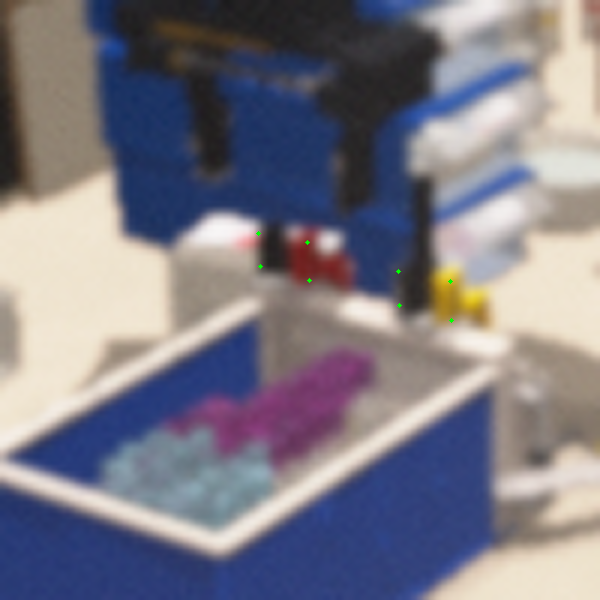

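The image shows the fingers astride the red catch at (270-350, 240-280), and the fit agrees to about 2 mm. Descending to pinch.

Call:
play_rows(translation=[[0, 0, 0.016], [0, 0, 0.016], [0, 0, 0.016], [0, 0, 0], [0, 0, 0], [0, 0, 0], [0, 0, 0], [0, 0, 0], [0, 0, 0], [0, 0, 0]], delta_rot=[[0, 0, 0], [0, 0, 0], [0, 0, 0], [0, 0, 0], [0, 0, 0], [0, 0, 0], [0, 0, 0], [0, 0, 0], [0, 0, 0], [0, 0, 0]], grip=[1, 1, 1, 1, 0, -0.5, -1, -1, -1, -1], squeeze=20)

```text
clock: 5.78
tool_pos: [0.6746, 0.0451, 0.1947]
eef_rot: [0.703, 0.711, -0.001, -0.001]
contact_force: [-3.8, 0.2, 3.7]
opening: 0.344
finger_force: 2.1
```

Call:
play_rows(translation=[[0, 0, 0], [0, 0, 0], [0, 0, 0], [0, 0, 0]], delta_rot=[[0, 0, 0], [0, 0, 0], [0, 0, 0], [0, 0, 0]], grip=[-1, -1, -1, -1])

```text
clock: 6.28
tool_pos: [0.6762, 0.0452, 0.1948]
eef_rot: [0.704, 0.711, 0.0, 0.0]
contact_force: [0.3, -0.1, 1.4]
opening: 0.266
finger_force: 20.0
```

Call:
play_rows(translation=[[0, 0, 0], [0, 0, 0], [0, 0, 0], [0, 0, 0], [0, 0, -0.025], [0, 0, -0.025], [0, -0.033, 0], [0, -0.033, 0], [0, -0.034, 0], [0, 0, 0], [0, 0, 0]], delta_rot=[[0, 0, 0], [0, 0, 0], [0, 0, 0], [0, 0, 0], [0, 0, 0], [0, 0, 0], [0, 0, 0], [0, 0, 0], [0, 0, 0], [0, 0, 0], [0, 0, 0]], grip=[1, 1, 1, 1, 1, 1, 1, 1, 1, 1, 1])

```text
clock: 7.65
tool_pos: [0.5769, 0.0441, 0.2451]
eef_rot: [0.704, 0.711, 0.001, 0.001]
contact_force: [-0.0, 0.1, 0.1]
opening: 1.0
finger_force: 0.0
```

```bash
python3 - <<'E'
from h import *
b=r.snapshot("top");a=r.snapshot("scene")
B=cv2.resize(b[160:220,270:330],(500,500),interpolation=cv2.INTER_CUBIC)
A=cv2.resize(a[175:235,250:320],(300*7//6,300),interpolation=cv2.INTER_CUBIC)
C=np.zeros((500,850,3),np.uint8);C[:,:500]=B;C[:300,500:]=A;cv2.imwrite("pics/c3.png",cv2.resize(C,(799,470)))
E
```

```text
(no output)
```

View pics/c3.png

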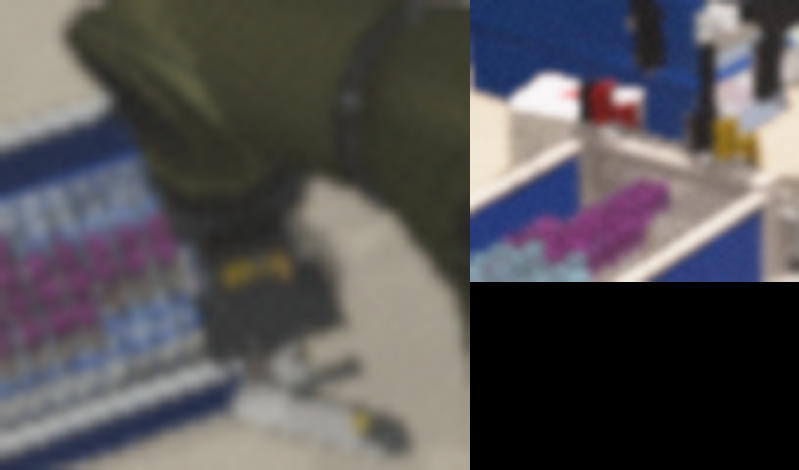

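The scene crop (right part of the picture) shows the red paddle now tight against its block at (585-635, 80-125). The fingers stand over the yellow catch at (735,140). Pinching yellow next.

Call:
play_rows(translation=[[0, 0, 0.016], [0, 0, 0.017], [0, 0, 0.017], [0, 0, 0], [0, 0, 0], [0, 0, 0], [0, 0, 0], [0, 0, 0], [0, 0, 0], [0, 0, 0], [0, 0, 0], [0, 0, 0], [0, 0, 0], [0, 0, 0]], delta_rot=[[0, 0, 0], [0, 0, 0], [0, 0, 0], [0, 0, 0], [0, 0, 0], [0, 0, 0], [0, 0, 0], [0, 0, 0], [0, 0, 0], [0, 0, 0], [0, 0, 0], [0, 0, 0], [0, 0, 0], [0, 0, 0]], grip=[1, 1, 1, 1, 0, -0.5, -1, -1, -1, -1, -1, -1, -1, -1])

```text
clock: 9.5
tool_pos: [0.5761, 0.0441, 0.1947]
eef_rot: [0.704, 0.711, 0.0, 0.0]
contact_force: [0.6, -0.1, -0.3]
opening: 0.268
finger_force: 20.0
```

Call:
play_rows(translation=[[0, 0, 0], [0, 0, 0], [0, 0, 0], [0, 0, 0], [0, 0, -0.025], [0, 0, -0.025], [0, 0, -0.02], [-0.031, 0.0255, 0], [-0.031, 0.0255, 0], [0, 0, 0], [0, 0, 0.02], [0, 0, 0.02], [0, 0, 0.02], [0, 0, 0], [0, 0, 0], [0, 0, 0], [0, 0, 0], [0, 0, 0], [0, 0, 0], [0, 0, 0]], delta_rot=[[0, 0, 0], [0, 0, 0], [0, 0, 0], [0, 0, 0], [0, 0, 0], [0, 0, 0], [0, 0, 0], [0, 0, 0], [0, 0, 0], [0, 0, 0], [0, 0, 0], [0, 0, 0], [0, 0, 0], [0, 0, 0], [0, 0, 0], [0, 0, 0], [0, 0, 0], [0, 0, 0], [0, 0, 0], [0, 0, 0]], grip=[1, 1, 1, 1, 1, 1, 1, 1, 1, 1, 1, 1, 1, 0, -0.5, -1, -1, -1, -1, -1], squeeze=45)

```text
clock: 12.0
tool_pos: [0.6244, -0.017, 0.2044]
eef_rot: [0.703, 0.711, -0.003, -0.003]
contact_force: [-12.2, 1.1, 9.7]
opening: 0.231
finger_force: 6.4
```

Call:
play_rows(translation=[[0, 0, 0], [0, 0, 0], [0, 0, 0], [0, 0, 0], [0, 0, 0], [0, 0, 0]], delta_rot=[[0, 0, 0], [0, 0, 0], [0, 0, 0], [0, 0, 0], [0, 0, 0], [0, 0, 0]], grip=[-1, -1, -1, -1, -1, -1])

```text
clock: 12.75
tool_pos: [0.6224, -0.0168, 0.2044]
eef_rot: [0.703, 0.711, -0.005, -0.004]
contact_force: [-13.0, 1.9, 9.5]
opening: 0.167
finger_force: 45.0
```

Call:
play_rows(translation=[[0, -0.0045, 0], [-0.0094, -0.0042, 0], [-0.0094, -0.0042, 0], [-0.0094, -0.0042, 0], [-0.0094, -0.0042, 0], [0, 0, 0], [0, 0, 0]], delta_rot=[[0, 0, 0], [0, 0, 5], [0, 0, 5], [0, 0, 5], [0, 0, 5], [0, 0, 0], [0, 0, 0]], grip=[-1, -1, -1, -1, -1, -1, -1])

```text
clock: 13.62
tool_pos: [0.6007, -0.0511, 0.2045]
eef_rot: [0.816, 0.579, -0.001, -0.001]
contact_force: [-4.0, 3.6, 3.2]
opening: 0.164
finger_force: 45.1
```

Call:
play_rows(translation=[[-0.0094, -0.0042, 0], [-0.0094, -0.0042, 0], [-0.0094, -0.0042, 0], [-0.0094, -0.0042, 0], [-0.0094, -0.0042, 0], [-0.0094, -0.0042, 0], [0, 0, 0]], delta_rot=[[0, 0, 5], [0, 0, 5], [0, 0, 5], [0, 0, 5], [0, 0, 5], [0, 0, 5], [0, 0, 0]], grip=[-1, -1, -1, -1, -1, -1, -1])

```text
clock: 14.5
tool_pos: [0.5504, -0.085, 0.2046]
eef_rot: [0.938, 0.348, -0.0, -0.001]
contact_force: [-2.2, 3.8, -2.0]
opening: 0.17
finger_force: 45.2
```

Call:
play_rows(translation=[[-0.0094, -0.0042, 0], [-0.0094, -0.0042, 0], [-0.0094, -0.0042, 0], [-0.0094, -0.0042, 0], [-0.0094, -0.0042, 0], [-0.0094, -0.0042, 0], [-0.0094, -0.0042, 0], [-0.0094, -0.0042, 0], [0, 0, 0], [0, 0, 0], [0, 0, 0], [0, 0, 0]], delta_rot=[[0, 0, 5], [0, 0, 5], [0, 0, 5], [0, 0, 5], [0, 0, 5], [0, 0, 5], [0, 0, 5], [0, 0, 5], [0, 0, 0], [0, 0, 0], [0, 0, 0], [0, 0, 0]], grip=[-1, -1, -1, -1, -1, -1, -1, -1, -1, -1, -1, -1])

```text
clock: 16.0
tool_pos: [0.471, -0.085, 0.2046]
eef_rot: [1.0, 0.006, 0.0, -0.0]
contact_force: [1.0, 3.3, -4.0]
opening: 0.164
finger_force: 45.2
```

```bash
python3 - <<'E'
from h import *
P=np.array([[.6224,-.0168],[.6007,-.0511],[.5504,-.085]]);s=r.get_state();P=np.vstack([P,s["tool_pos"][:2]])
f=lambda h:np.hypot(*(P-h).T)-.118
h=least_squares(f,[.512,.026]).x
d=P-h;print("hinge",h,f(h),"angle deg",-np.degrees(np.diff(np.arctan2(*d.T[::-1])).sum()),s["tool_pos"],s["contact_force"],s["q"])
b=r.snapshot("top");a=r.snapshot("scene")
B=cv2.resize(b[150:230,230:340],(550,400),interpolation=cv2.INTER_CUBIC)
A=cv2.resize(a[160:280,220:350],(433,400),interpolation=cv2.INTER_CUBIC)
cv2.imwrite("pics/f4.png",cv2.resize(np.hstack([B,A]),(799,325)))
E
```

```text
hinge [0.51187178 0.02609356] [ 0.00055946 -0.00031695 -0.00041512  0.00042376] angle deg 88.98780466826362 [ 0.47098426 -0.08504778  0.20462044] [ 0.95788768  3.31663787 -3.98880547] [ 0.07407787  0.67232434  0.01354043  2.09758849 -0.02460323  0.37111996
 -1.45208378]
```

View pics/f4.png

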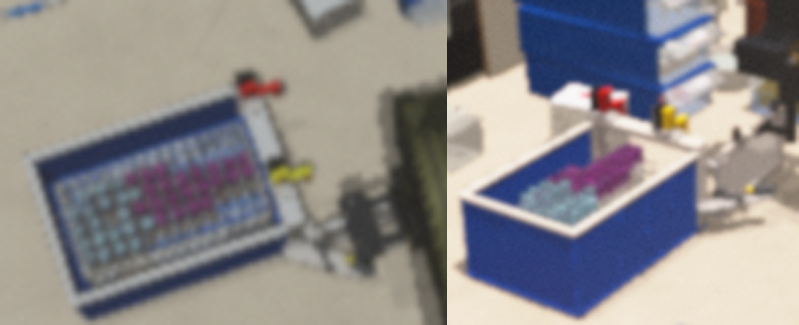

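The picture shows both paddles against their blocks (top view: red (260,85), yellow (290,175)). The gate stands square from the side, with the post held in the gripper at (360,225), at about 89°.

```bash
python3 -c "
from plant import r
print(r.finish_job())"
```

```text
the job is handed in; nothing more can be done
None
```

The job is handed in after about 16 s: I pinched the red catch shut, then the yellow, and swung the gate to about 89°, where the gripper still holds it by its post.

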